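Put the phone away in the touch-latch drawer

TASK

Put the phone away in the small wooden drawer chest on the hob cover: press the locked drawer front until its push-push catch lets go and it springs fully out, lay the phone gently flat inside, then press the front in again until the catch locks it, and take the hand away. Feel for the catch and do not force it (never more than 15 N on the chest or its drawer), and leave the jar, the crock and the burner cap where they stand.

Things in the scene. Friction and masses are not known exactly. Their poses are not given: they have to be found in the camera images.
- chest: Drawer chest of brown wood, fixed: carcass 170 deep x 190 wide x 79 mm high. Origin: underside, middle of the carcass' front edge; z up, x from the front into the chest (the drawer slides out along -x), y across. It stands on the pale board that covers the hob; the board's top is level with this origin, 50 mm above the hob. The phone lies on the same board.
- drawer (a joint): How far the drawer is out, m: 0 = locked by its push-push catch (as it starts), 0.100 = sprung fully out, negative = pressed in past the locked position (a 23 mm gap between front and carcass leaves room; end stop at -0.0205). A spring pushes it outward with 3 to 5 N at any position, plus about 28 N per m/s while it is moved in; let loose, it runs out at about 0.13 m/s.
- catch (a point): The hidden catch at the back inside the chest (no need to touch it). Pressed in past 0 and let go, it switches: locked to released, or out to locked (back at 0). Each full press switches again. How far past 0 is unseen and differs each time, 4 to 17 mm; just after it a rubber buffer adds about 6 N per mm. A push grown to 8 to 10 N past 0 has always switched it; a lesser one perhaps not.
- drawer_front (a point): Centre of the outer face of the flat drawer front without handle (190 wide x 66 high x 14 mm thick; 33 mm from here to its upper edge); axes as the chest's; moves with the drawer. Locked, it stands 37 mm ahead of the carcass' front edge. Press about here along the chest's +x, never with more than 15 N.
- drawer_floor (a point): Point on the drawer's inner floor, 61 mm behind the inner face of the front, midway across; axes as the chest's; moves with the drawer. Inside 127 mm (x) by 150 mm (y); side walls 26 mm above the floor, front 50 mm. Fully out, 123 mm behind the front's inner face are open from above and this point is 62 mm ahead of the carcass' front edge.
- phone: Black flip phone, closed, lying on the board: 46 mm (its x) by 95 mm (its y) by 19 mm high, about 0.12 kg. Origin at the centre of its underside. Pinch it across the 46 mm.
- jar: Bystander: white porcelain jar with printed flowers, no lid, 114 mm across, 122 mm high, origin under its centre.
- crock: Bystander: red glazed empty crock, 126 mm across, 150 mm high, origin under its centre.
- cap: Bystander: dark round burner cap, 75 mm across, 9 mm thick, origin under its centre.

How it is judged (in metres and radians):
On the way, in this order (a step that is already met when the one before it is completed fails the run):
1. the catch is released and the drawer has sprung fully out (value of joint drawer above 0.092 m), for 0.2 s.
2. the phone lies flat in the open drawer, let go (x of phone in the frame of drawer_floor between -0.05 and 0.05 m and y of phone in the frame of drawer_floor between -0.06 and 0.06 m and z of phone in the frame of drawer_floor between -0.006 and 0.012 m and angle between phone's own z axis and vertical below 0.2 rad and value of joint drawer above 0.08 m and contact force between the fingers and phone below 0.05 N and linear speed of phone below 0.03 m/s), for 0.2 s.
At the end, for the whole second after the job is handed in: The drawer is held by its catch within 5 mm of the locked position with nothing pressing it, and the phone lies flat (within 0.2 rad) on the drawer's floor inside, at rest (x of phone in the frame of drawer_floor between -0.05 and 0.05 m and y of phone in the frame of drawer_floor between -0.06 and 0.06 m and z of phone in the frame of drawer_floor between -0.006 and 0.012 m and angle between phone's own z axis and vertical below 0.2 rad and value of joint drawer between -0.003 and 0.005 m and linear speed of phone below 0.03 m/s); the robot touches nothing.
It fails at once if the robot presses the chest or its drawer with more than 15 N (contact force between any of the fingers, the arm and chest above 15 N).
It fails at once if the phone is dropped (falls free at over 0.75 m/s) (linear speed of phone above 0.75 m/s and contact force between the fingers and phone below 0.02 N).
It fails at once if the jar, the crock or the burner cap is moved by more than 20 mm (distance of any of jar, crock, cap from where it was at the start of the episode above 0.02 m).
It also fails if it takes over 72 s, if anything falls off the work surface, if the arm or the gripper's body presses on something with over 40 N, if the wrist force passes 120 N, or if a joint passes its speed limit or range.

ROBOT

A 6-joint arm with a two-finger parallel gripper is mounted at the origin on a cart in front of the work surface, level with it; the furniture and walls round the work are solid. World frame = base frame: x ahead of the robot, y to its left, z up, the work surface at z = 0. Lengths are in m, angles in degrees, forces in N, time in s.
With the tool pointing down it reaches from about 0.3 to 0.85 m from the base axis. Payload 4.2 kg.
Tool frame: the origin (TCP) lies on the centre line of the jaws, within the pads' length; the fingertips stand r.finger_overhang ahead of it and the grasp point (between the pads) is the TCP (r.finger_overhang is the distance from the TCP to the fingertips, in m); z points along the fingers, y is the line along which they close (so a half turn about z gives the same grasp; the last joint's range is limited). The gripper opens to 91 mm and grips with 3 to 60 N. Pads are 32 mm wide; open, the fingers measure 118 mm over their backs; the gripper's body (76 mm by 178 mm) begins 60 mm behind the grasp point.
Start: joints at [65.317, 18.312, 89.639, -0, 72.044, -1.146], TCP at [0.23, 0.527, 0.233] pointing down, gripper open.
Joint ranges: [-177.97, 177.97], [-48.28, 115.42], [12.27, 149.76], [-77.06, 257.06], [2.81, 150.46], [-146.56, 146.56]. Speed limits (degrees/s): [147.25, 147.25, 180, 180, 180, 180].

INTERFACE

Orientations are given as [roll, pitch, yaw] about the fixed x, y, z axes, in that order (R = Rz(yaw) Ry(pitch) Rx(roll)).
In Python, from bench import r gives the robot as it stands.
- The arm moves only by the tool carry_out, never from a script. Its arguments are lists of equal length, an entry for each row: "slide": the shift along the world's x, y, z in cm, a list of three; "twist": the turn, a rotation vector about the world's x, y, z in degrees, a list of three; "jaw": the closure, from -1 (fully open) to 1 (shut). In form: {"slide": [[dx, dy, dz], ...], "twist": [[wx, wy, wz], ...], "jaw": [jaw, ...]}. A call has 1 to 5 rows; each row shifts and turns the commanded pose from where the row before left it; what a row does not reach is not made up. A row lasts 1/10 s, in which the tool goes at most 50 mm and 8.59 degrees, less where a joint would pass 70% of its speed; a pose out of reach is approached as far as the arm can. A call is refused whole if a number of a shift passes 5 or a number of a turn 8.59, either way. A call with a gripper value outside its range is refused whole. The fingers move at their own pace and stop on an object; "newtons" is the grip in N (left out, the last holds). Time passes only in rows, so rows that do not move let the fingers close. It gives the time, the measured TCP pose, the force, the opening and the grip force at its end, in the units of the state.
- r.read_state(): the state, without advancing time (a new reading comes with each control period).
- r.grab_frame(name): name is "scene" or "side" or "wrist"; returns a dict with "pixels" (400x640x3 uint8, red, green, blue), "camera_matrix" (3x3 intrinsics, pixels), "R" (3x3) and "t" (3): a world point X has camera coordinates R X + t; the wrist camera has in their place "mount" (4x4, takes a point from camera to tool coordinates, whose origin is the TCP and whose axes are the flange's). Camera axes: x right, y down, z forward; pixel columns grow to the right and rows downward; lengths in m; the calibration is good to about 2 mm. A picture is of the moment at which its call begins: read the wrist's pose just before it. There is no depth.
- r.job_done(): hands the job in; it is judged then, once.
The state is a dict: "time_s": time; "joint_pos": joint angles; "joint_vel": joint speeds; "effort": joint torques, N m; "position": TCP position; "orientation": TCP orientation; "ft_force": force on the tool from outside, world axes, zero at the start; "wrist_torque": the same for the moment, N m; "gripper_width": opening from 0.0 (shut) to 1.0 (fully open); "gripper_force": force on a finger pad.
Only numpy, scipy, OpenCV 4.12 (cv2) and the standard library are available. Lean on these libraries where they do the work, as an engineer would, in place of code of your own. Each camera call takes 0.05 s, during which the arm holds its last target. There are 200 camera calls.

## Working session

There is one attempt and no reset: what is moved stays moved. The work goes in short steps, Python scripts to look and compute and a tool call to move; the robot and the scene stay as the last step left them, time stands still between calls to the robot, and variables do not carry over. Pictures are saved under pics/ and viewed, at most 10 in all, crops included, and the job is handed in when it is done.

Besides the shell and the picture viewer there is one more tool, called after "Call:" as a command line: name --argument value ..., lists and objects as JSON in quotes. carry_out: Moves the arm, as the interface text tells. Its arguments: {"type":"object","properties":{"slide":{"type":"array","items":{"type":"array","items":{"type":"number"}}},"twist":{"type":"array","items":{"type":"array","items":{"type":"number"}}},"jaw":{"type":"array","items":{"type":"number"}},"newtons":{"type":"number"}},"required":["slide","twist","jaw"]}

```bash
mkdir -p pics; ls; python3 - <<'E'
from bench import r
import cv2,numpy as np,pickle
print(r.read_state(), r.finger_overhang)
d={}
for n in("scene","side","wrist"):
    f=r.grab_frame(n); d[n]=f; cv2.imwrite(f"pics/{n}0.png",f["pixels"][:,:,::-1])
    print(n,{k:np.round(v,4).tolist() for k,v in f.items() if k!="pixels"})
pickle.dump(d,open("f0.pkl","wb"))
E
```

```text
pics
{'time_s': 0.0, 'joint_pos': array([ 6.53179361e+01,  1.83506145e+01,  8.97051412e+01, -1.25560262e-03,
        7.20437298e+01, -1.14558270e+00]), 'joint_vel': array([-0.00701146,  0.03760893, -0.00375806,  0.07981893,  0.05020212,
        0.05845011]), 'effort': array([-1.70273648e-03, -4.12464023e+01, -2.31973457e+01,  7.25425500e-02,
        4.59456746e-02, -1.43071270e-04]), 'position': array([0.22942515, 0.52674129, 0.23213911]), 'orientation': array([-1.79900511e+02, -7.95465760e-04,  1.56463906e+02]), 'ft_force': array([-0.48787766,  0.26840834, -0.36530169]), 'wrist_torque': array([ 0.03519057,  0.01796646, -0.01738953]), 'gripper_force': 0.0, 'gripper_width': 0.996938868371927} 0.019
scene {'camera_matrix': [[373.8471, 0.0, 320.8794], [0.0, 373.8471, 197.7711], [0.0, 0.0, 1.0]], 'R': [[0.9727, -0.2319, 0.0058], [-0.1583, -0.6819, -0.7141], [0.1696, 0.6937, -0.7]], 't': [-0.5566, 0.3247, 0.7722]}
side {'camera_matrix': [[365.0204, 0.0, 323.2736], [0.0, 365.0204, 193.1756], [0.0, 0.0, 1.0]], 'R': [[0.9124, -0.4092, 0.0064], [-0.2518, -0.5737, -0.7794], [0.3227, 0.7095, -0.6265]], 't': [-0.4678, 0.3554, 0.5755]}
wrist {'camera_matrix': [[278.3181, 0.0, 314.2207], [0.0, 278.3181, 200.0028], [0.0, 0.0, 1.0]], 'mount': [[0.001, -0.9575, -0.2886, 0.0829], [1.0, 0.0015, -0.0014, 0.0007], [0.0018, -0.2886, 0.9575, -0.1511], [0.0, 0.0, 0.0, 1.0]]}
```

View pics/scene0.png

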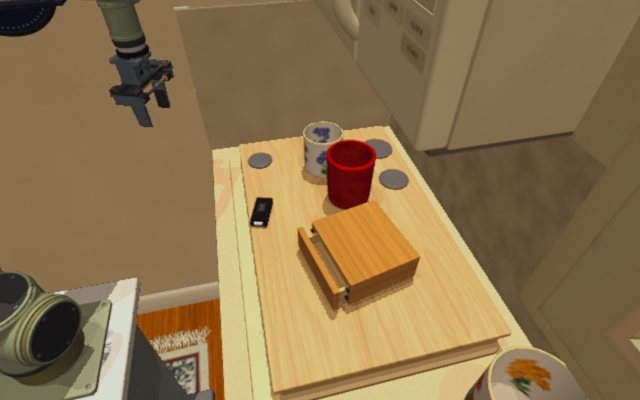

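View pics/side0.png

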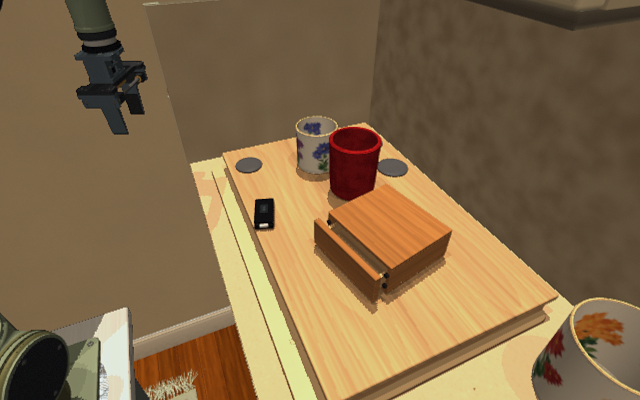

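The scene view shows the chest around (360,255) with its front facing lower left. The phone is at (261,212), the crock at (350,175), the jar at (322,148), and there are round caps near (260,160), (393,179) and (378,148). I'll zoom in for the corners.

```bash
cat > h.py <<'E'
import numpy as np,cv2,pickle
def ray(f,uv,z):
    K,R,t=f["camera_matrix"],f["R"],f["t"]
    c=-R.T@t; d=R.T@np.linalg.inv(K)@np.array([uv[0],uv[1],1.])
    return c+d*(z-c[2])/d[2]
def proj(f,X):
    p=f["camera_matrix"]@(f["R"]@np.asarray(X)+f["t"]); return p[:2]/p[2]
E
python3 - <<'E'
from h import *
d=pickle.load(open("f0.pkl","rb"))
for n,(x0,y0) in dict(scene=(235,180),side=(240,180)).items():
    f=d[n]; im=f["pixels"]
    m=(im.max(2)<60).astype(np.uint8); 
    k,l,s,c=cv2.connectedComponentsWithStats(m)
    for i in range(1,k):
        if s[i][4]>60 and 240<c[i][0]<285 and 180<c[i][1]<240:
            pts=np.argwhere(l==i)[:,::-1].astype(np.float32)
            hull=cv2.convexHull(pts)
            W=np.array([ray(f,p,0.069)[:2] for p in hull[:,0]],np.float32)
            print(n,c[i],s[i],"world rect",cv2.minAreaRect(W*1000))
    v=im[y0:y0+130,x0:x0+195 if n=="scene" else x0+220,::-1]
    k=4 if n=="scene" else 3.6
    cv2.imwrite(f"pics/{n}_z.png",cv2.resize(v,None,fx=k,fy=k,interpolation=cv2.INTER_CUBIC))
E
```

```text
scene [261.41772152 210.80506329] [250 198  22  29 395] world rect ((470.0576171875, 243.21902465820312), (98.57423400878906, 42.86833953857422), 71.84150695800781)
side [263.89748549 212.8065764 ] [254 199  20  31 517] world rect ((467.0635681152344, 240.26513671875), (105.25758361816406, 43.70621109008789), 71.96746063232422)
```

View pics/scene_z.png

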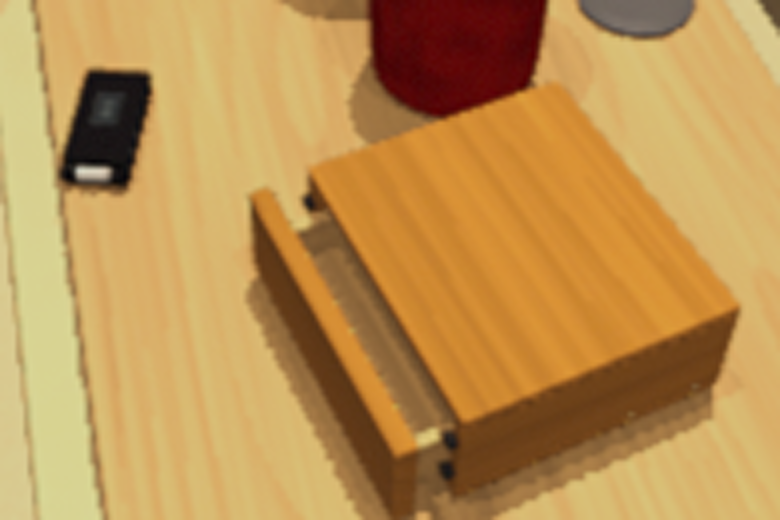

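View pics/side_z.png

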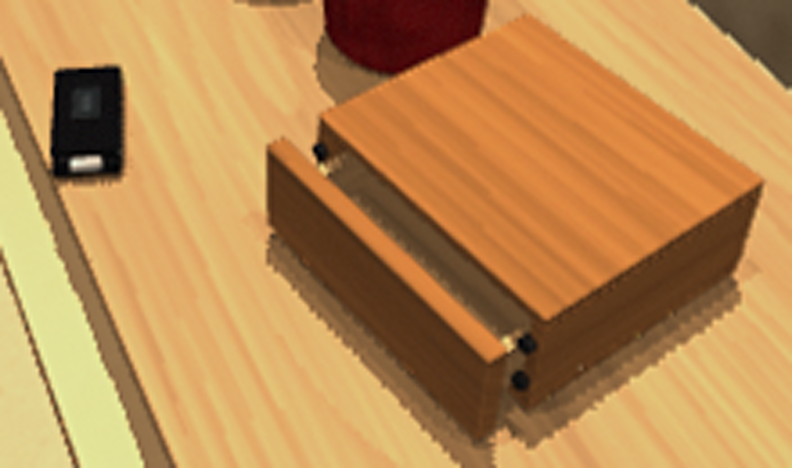

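```bash
python3 - <<'E'
from h import *
d=pickle.load(open("f0.pkl","rb"))
Z={"scene":(4,(235,180),[(310,172),(555,84),(739,308),(462,424)],[(90,70),(151,73),(127,186),(64,182)]),
"side":(3.6,(240,180),[(320,115),(527,14),(763,182),(545,322)],[(55,68),(122,66),(123,176),(53,175)])}
C=[];P=[]
for n,(k,o,c,p) in Z.items():
    f=d[n]
    W=np.array([ray(f,np.array(q)/k+o,0.129) for q in c])[:,:2]; C.append(W)
    print(n,"chest",W.round(4).tolist(),"sides",[np.linalg.norm(W[i]-W[(i+1)%4]).round(4) for i in range(4)])
    W=np.array([ray(f,np.array(q)/k+o,0.069) for q in p])[:,:2]; P.append(W)
    print("phone",W.round(4).tolist(),"sides",[np.linalg.norm(W[i]-W[(i+1)%4]).round(4) for i in range(4)])
W=np.mean(C,0)
x=(W[1]-W[0])+(W[2]-W[3]); y=(W[0]-W[3])+(W[1]-W[2])
print("yaw x",np.degrees(np.arctan2(x[1],x[0])),"from y",np.degrees(np.arctan2(-y[0],y[1])))
print("center",W.mean(0))
W=np.mean(P,0); l=W[0]+W[1]-W[2]-W[3]; print("phone long dir",np.degrees(np.arctan2(l[1],l[0])),"center",W.mean(0),"far mid",W[:2].mean(0))
# crock/jar/caps
f=d["scene"]
for nm,uv,z in(("crock base",(350,207),.05),("crock right",(375,155),.2),("crock left",(327,153),.2),("jar left",(303,135),.172),("cap",(260,161),.059)):
    print(nm,ray(f,uv,z).round(3))
E
```

```text
scene chest [[0.5803, 0.1208], [0.7422, 0.1571], [0.7819, -0.0256], [0.6177, -0.0602]] sides [np.float64(0.1659), np.float64(0.187), np.float64(0.1678), np.float64(0.1848)]
phone [[0.4667, 0.2966], [0.5063, 0.2844], [0.4773, 0.1876], [0.4394, 0.1999]] sides [np.float64(0.0415), np.float64(0.101), np.float64(0.0399), np.float64(0.1004)]
side chest [[0.5791, 0.1212], [0.7419, 0.156], [0.78, -0.0279], [0.6164, -0.0628]] sides [np.float64(0.1665), np.float64(0.1878), np.float64(0.1673), np.float64(0.1877)]
phone [[0.4635, 0.2979], [0.5058, 0.2817], [0.473, 0.1796], [0.4337, 0.1978]] sides [np.float64(0.0453), np.float64(0.1072), np.float64(0.0433), np.float64(0.1044)]
yaw x 12.161872153738676 from y 11.783766398939552
center [0.67994222 0.0473268 ]
phone long dir 73.2775828839204 center [0.47070883 0.24069019] far mid [0.48556502 0.29013816]
crock base [0.706 0.223 0.05 ]
crock right [0.768 0.245 0.2  ]
crock left [0.653 0.279 0.2  ]
jar left [0.617 0.409 0.172]
cap [0.492 0.464 0.059]
```

Chest yaw is about 12°, and its sides measure 167 × 187 mm against the given 170 × 190. The front face centre is near (0.561, 0.022). The phone centre is near (0.471, 0.243), with its long axis at about 73°. I'm moving the shut gripper towards the front at travel height.

Call:
carry_out --slide '[[2.1,-3.66,0],[2.1,-3.66,0],[2.1,-3.66,0],[2.1,-3.66,0],[2.1,-3.66,0]]' --twist '[[0,0,-3.9],[0,0,-3.9],[0,0,-3.9],[0,0,-3.9],[0,0,-3.9]]' --jaw '[1,1,1,1,1]'

```text
time_s: 0.65
position: [0.335, 0.3426, 0.2328]
orientation: [-180.0, 0.0, 136.8]
ft_force: [-0.1, 0.0, 0.8]
gripper_width: 0.589
gripper_force: 0.0
```

Call:
carry_out --slide '[[2.1,-3.66,0],[2.1,-3.66,0],[2.1,-3.66,0],[2.1,-3.66,0],[2.1,-3.66,0]]' --twist '[[0,0,-3.9],[0,0,-3.9],[0,0,-3.9],[0,0,-3.9],[0,0,-3.9]]' --jaw '[1,1,1,1,1]'

```text
time_s: 1.15
position: [0.44, 0.1596, 0.2329]
orientation: [180.0, -0.0, 117.3]
ft_force: [-0.1, 0.9, 0.0]
gripper_width: 0.152
gripper_force: 0.0
```

Call:
carry_out --slide '[[2.1,-3.66,0],[2.1,-3.66,0],[1.5,-3.66,0],[1.5,-3.66,0],[0,0,0]]' --twist '[[0,0,-3.9],[0,0,-3.9],[0,0,-3.9],[0,0,-3.9],[0,0,0]]' --jaw '[1,1,1,1,1]'

```text
time_s: 1.65
position: [0.513, 0.0111, 0.2326]
orientation: [180.0, 0.1, 101.5]
ft_force: [-0.7, 1.1, 1.0]
gripper_width: 0.005
gripper_force: 0.0
```

```bash
python3 - <<'E'
from h import *
d=pickle.load(open("f0.pkl","rb"))
A=[d[n]["camera_matrix"]@np.c_[d[n]["R"],d[n]["t"]] for n in("scene","side")]
def tri(p,q):
    X=cv2.triangulatePoints(A[0],A[1],np.array(p)/4.+(235,180),np.array(q)/3.6+(240,180))[:,0]; return (X[:3]/X[3]).round(4)
print("outer L top",tri((251,196),(268,145)),"inner L top",tri((264,187),(284,138)),"R top outer",tri((393,460),(488,363)),"inner R top",tri((416,450),(508,348)))
print("carcass FL",tri((310,172),(320,115)),"FR",tri((462,424),(545,322)))
from bench import r
s=r.read_state(); print(s["time_s"],s["position"],s["orientation"],s["ft_force"])
f=r.grab_frame("scene"); cv2.imwrite("pics/s1.png",f["pixels"][:,:,::-1])
E
```

```text
outer L top [0.5446 0.1177 0.1209] inner L top [0.5528 0.1157 0.1268] R top outer [ 0.5798 -0.07    0.125 ] inner R top [ 0.5916 -0.0688  0.1285]
carcass FL [0.5809 0.1243 0.1255] FR [ 0.6187 -0.059   0.1251]
1.65 [0.51302262 0.01105054 0.23255635] [1.79991588e+02 9.54942987e-02 1.01540572e+02] [-0.73189003  1.14117783  0.97624488]
```

Call:
carry_out --slide '[[0,0,-4.4],[0,0,-4.4],[0,0,-4.4],[1,0.21,0],[0,0,0]]' --twist '[[0,0,0],[0,0,0],[0,0,0],[0,0,0.4],[0,0,0]]' --jaw '[1,1,1,1,1]'

```text
time_s: 2.2
position: [0.5234, 0.018, 0.1017]
orientation: [179.9, -0.0, 102.4]
ft_force: [0.5, 0.1, 0.5]
gripper_width: 0.006
gripper_force: 0.0
```

Call:
carry_out --slide '[[0.4,0.085,0],[0.4,0.085,0],[0.3,0.064,0],[0.2,0.042,0],[0,0,0]]' --twist '[[0,0,0],[0,0,0],[0,0,0],[0,0,0],[0,0,0]]' --jaw '[1,1,1,1,1]'

```text
time_s: 2.7
position: [0.5351, 0.0197, 0.1015]
orientation: [179.9, 0.0, 102.3]
ft_force: [-0.1, 0.5, 0.7]
gripper_width: 0.005
gripper_force: 0.0
```

```bash
python3 - <<'E'
from bench import r
import cv2
s=r.read_state(); print(s["time_s"],s["position"],s["orientation"],s["ft_force"])
f=r.grab_frame("side"); cv2.imwrite("pics/s2.png",cv2.resize(f["pixels"][100:300,230:470,::-1],None,fx=3,fy=3))
E
```

```text
2.7 [0.53511515 0.01965917 0.10147649] [1.79934579e+02 1.21461508e-02 1.02264719e+02] [-0.14298168  0.45639913  0.67337375]
```

View pics/s2.png

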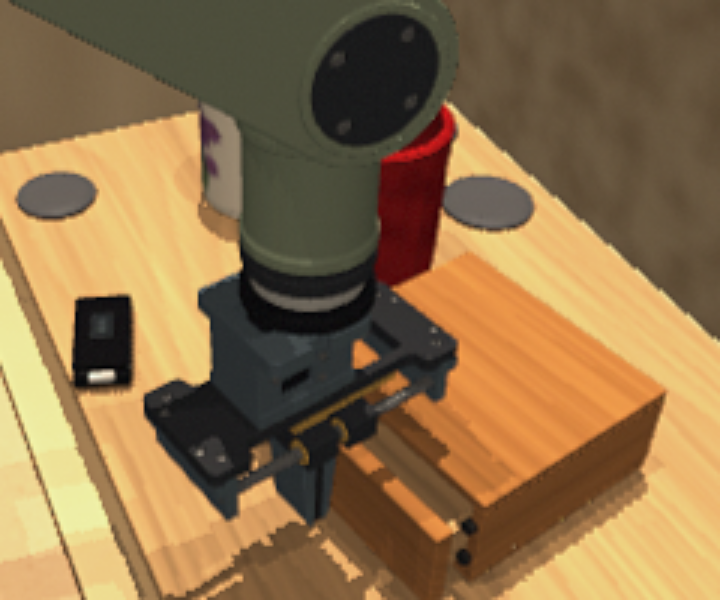

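The picture shows the shut fingers at about (310,490), just ahead of the drawer front, with the gripper body clear above the chest.

Call:
carry_out --slide '[[0.15,0.032,0],[0.15,0.032,0],[0.15,0.032,0],[0.15,0.032,0],[0.15,0.032,0]]' --twist '[[0,0,0],[0,0,0],[0,0,0],[0,0,0],[0,0,0]]' --jaw '[1,1,1,1,1]'

```text
time_s: 3.25
position: [0.5423, 0.0213, 0.101]
orientation: [180.0, -0.0, 102.3]
ft_force: [-0.6, 0.3, -0.5]
gripper_width: 0.006
gripper_force: 0.0
```

Call:
carry_out --slide '[[0.08,0.017,0],[0.08,0.017,0],[0.08,0.017,0],[0.08,0.017,0]]' --twist '[[0,0,0],[0,0,0],[0,0,0],[0,0,0]]' --jaw '[1,1,1,1]'

```text
time_s: 3.65
position: [0.5454, 0.0219, 0.101]
orientation: [180.0, 0.0, 102.3]
ft_force: [-0.3, -0.9, 0.4]
gripper_width: 0.003
gripper_force: 0.0
```

Call:
carry_out --slide '[[0.08,0.017,0],[0.08,0.017,0],[0.08,0.017,0]]' --twist '[[0,0,0],[0,0,0],[0,0,0]]' --jaw '[1,1,1]'

```text
time_s: 3.95
position: [0.5478, 0.0224, 0.101]
orientation: [180.0, 0.0, 102.3]
ft_force: [0.8, -0.9, -0.4]
gripper_width: 0.002
gripper_force: 0.0
```

Call:
carry_out --slide '[[0.08,0.017,0],[0.08,0.017,0],[0.08,0.017,0]]' --twist '[[0,0,0],[0,0,0],[0,0,0]]' --jaw '[1,1,1]'

```text
time_s: 4.25
position: [0.5491, 0.0227, 0.1009]
orientation: [-179.9, -0.0, 102.3]
ft_force: [-4.4, -1.6, 2.8]
gripper_width: 0.002
gripper_force: 2.3
```

Call:
carry_out --slide '[[0.06,0.013,0],[0.06,0.013,0],[0.06,0.013,0]]' --twist '[[0,0,0],[0,0,0],[0,0,0]]' --jaw '[1,1,1]'

```text
time_s: 4.55
position: [0.5514, 0.0232, 0.1009]
orientation: [-179.9, -0.0, 102.3]
ft_force: [-4.2, -2.5, 2.3]
gripper_width: 0.007
gripper_force: 2.5
```

Call:
carry_out --slide '[[0.05,0.011,0],[0.05,0.011,0],[0.05,0.011,0]]' --twist '[[0,0,0],[0,0,0],[0,0,0]]' --jaw '[1,1,1]'

```text
time_s: 4.85
position: [0.5534, 0.0236, 0.1009]
orientation: [-180.0, 0.0, 102.3]
ft_force: [-3.7, -1.9, 1.8]
gripper_width: 0.008
gripper_force: 2.5
```

Call:
carry_out --slide '[[0.05,0.011,0],[0.05,0.011,0],[0.05,0.011,0]]' --twist '[[0,0,0],[0,0,0],[0,0,0]]' --jaw '[1,1,1]'

```text
time_s: 5.15
position: [0.5546, 0.0239, 0.1009]
orientation: [-180.0, -0.0, 102.3]
ft_force: [-5.2, -2.7, 3.6]
gripper_width: 0.007
gripper_force: 3.0
```

Call:
carry_out --slide '[[0.03,0.006,0],[0.03,0.006,0]]' --twist '[[0,0,0],[0,0,0]]' --jaw '[1,1]'

```text
time_s: 5.35
position: [0.5552, 0.024, 0.1009]
orientation: [-180.0, -0.0, 102.3]
ft_force: [-4.8, -1.5, 4.4]
gripper_width: 0.002
gripper_force: 3.0
```

Call:
carry_out --slide '[[0.04,0.008,0],[0.04,0.008,0],[0.04,0.008,0]]' --twist '[[0,0,0],[0,0,0],[0,0,0]]' --jaw '[1,1,1]'

```text
time_s: 5.65
position: [0.5562, 0.0242, 0.1009]
orientation: [-179.9, -0.0, 102.3]
ft_force: [-5.6, -1.6, 4.4]
gripper_width: 0.005
gripper_force: 3.2
```

Call:
carry_out --slide '[[0.04,0.008,0],[0.04,0.008,0],[0.04,0.008,0]]' --twist '[[0,0,0],[0,0,0],[0,0,0]]' --jaw '[1,1,1]'

```text
time_s: 5.95
position: [0.557, 0.0244, 0.1009]
orientation: [-179.9, -0.0, 102.3]
ft_force: [-6.7, -1.8, 5.1]
gripper_width: 0.005
gripper_force: 4.0
```

Call:
carry_out --slide '[[0.04,0.008,0],[0.04,0.008,0],[0,0,0]]' --twist '[[0,0,0],[0,0,0],[0,0,0]]' --jaw '[1,1,1]'

```text
time_s: 6.25
position: [0.5573, 0.0245, 0.1009]
orientation: [-179.8, -0.0, 102.3]
ft_force: [-8.3, -3.1, 5.0]
gripper_width: 0.007
gripper_force: 4.4
```

Call:
carry_out --slide '[[0.03,0.006,0],[0.03,0.006,0],[0,0,0]]' --twist '[[0,0,0],[0,0,0],[0,0,0]]' --jaw '[1,1,1]'

```text
time_s: 6.55
position: [0.5575, 0.0245, 0.1009]
orientation: [-179.8, -0.0, 102.3]
ft_force: [-8.4, -3.0, 5.9]
gripper_width: 0.006
gripper_force: 4.9
```

Call:
carry_out --slide '[[0.04,0.008,0],[0,0,0]]' --twist '[[0,0,0],[0,0,0]]' --jaw '[1,1]'

```text
time_s: 6.75
position: [0.5577, 0.0246, 0.1009]
orientation: [-179.7, -0.0, 102.3]
ft_force: [-9.7, -2.3, 6.9]
gripper_width: 0.003
gripper_force: 5.2
```

Call:
carry_out --slide '[[-4,-0.85,0],[-4,-0.85,0],[-4,-0.85,0],[-3.5,-0.74,0],[0,0,4]]' --twist '[[0,0,0],[0,0,0],[0,0,0],[0,0,0],[0,0,0]]' --jaw '[1,1,1,1,1]'

```text
time_s: 7.25
position: [0.393, -0.0077, 0.1352]
orientation: [-178.9, -0.3, 102.2]
ft_force: [1.2, -0.3, 0.2]
gripper_width: 0.004
gripper_force: 0.0
```

Call:
carry_out --slide '[[0,4,4],[0,4,4],[0,4,0],[0,4,0],[0,4,0]]' --twist '[[0,0,-6],[0,0,-6],[0,0,-6],[0,0,-6],[0,0,-5]]' --jaw '[-1,-1,-1,-1,-1]'

```text
time_s: 7.75
position: [0.4063, 0.1855, 0.2127]
orientation: [179.7, -0.3, 73.0]
ft_force: [0.7, -0.6, 0.1]
gripper_width: 0.411
gripper_force: 0.0
```

```bash
python3 - <<'E'
from bench import r
import cv2,pickle
s=r.read_state(); print(s["time_s"],s["position"],s["orientation"],s["ft_force"])
f=r.grab_frame("scene"); pickle.dump(f,open("f3.pkl","wb")); cv2.imwrite("pics/s3.png",cv2.resize(f["pixels"][180:320,230:430,::-1],None,fx=4,fy=4,interpolation=cv2.INTER_CUBIC))
E
```

```text
7.75 [0.40632899 0.18548756 0.21270015] [179.74511797  -0.25592717  73.04141992] [ 0.71710439 -0.55127868  0.1123167 ]
```

View pics/s3.png

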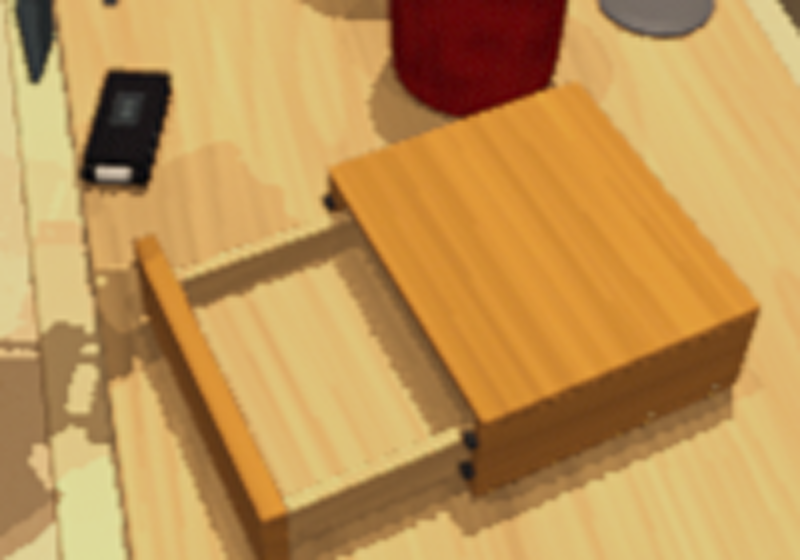

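The drawer has sprung fully out, with its floor visible around (310,370) in the zoomed view. The phone hasn't moved. Next I grasp it.

Call:
carry_out --slide '[[3.2,2.9,0],[3.3,2.9,0],[0,0,-3],[0,0,-3],[0,0,-3]]' --twist '[[0,0,0],[0,0,0],[0,0,0],[0,0,0],[0,0,0]]' --jaw '[-1,-1,-1,-1,-1]'

```text
time_s: 8.3
position: [0.4715, 0.242, 0.1208]
orientation: [179.8, -0.2, 73.3]
ft_force: [0.2, 1.0, 0.5]
gripper_width: 0.891
gripper_force: 0.0
```

```bash
python3 - <<'E'
from bench import r
from h import *
from scipy.spatial.transform import Rotation as Ro
s=r.read_state(); print(s["time_s"],s["position"],s["orientation"],s["gripper_width"])
f=r.grab_frame("wrist"); im=f["pixels"]; K=f["camera_matrix"]
T=np.eye(4);T[:3,:3]=Ro.from_euler("xyz",s["orientation"],degrees=True).as_matrix();T[:3,3]=s["position"]
M=T@f["mount"]
g={"camera_matrix":K,"R":M[:3,:3].T,"t":-M[:3,:3].T@M[:3,3]}
print("tcp below pix (z .069)",proj(g,[*s["position"][:2],.069]), "expected phone",proj(g,[.471,.243,.069]))
cv2.imwrite("pics/w4.png",im[:,:,::-1])
E
```

```text
8.3 [0.47152393 0.24199656 0.12079577] [179.82491647  -0.20097162  73.31034506] 0.8910962397139355
tcp below pix (z .069) [315.02535406 226.15420718] expected phone [314.01868868 225.19081049]
```

View pics/w4.png

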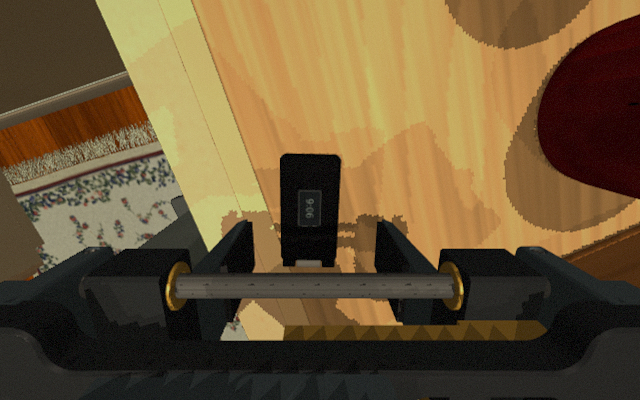

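The wrist view shows the phone between the open fingers. It spans columns 281–340 and rows 154–265, so its middle is near (310,212). The TCP falls at (315,226), so I shift about 8 mm along the phone and then descend.

Call:
carry_out --slide '[[-0.05,0.85,0],[0,0,-2.4],[0,0,-1.4],[0,0,-1.0],[0,0,0]]' --twist '[[0,0,0],[0,0,0],[0,0,0],[0,0,0],[0,0,0]]' --jaw '[-1,-1,-1,-1,-1]'

```text
time_s: 8.85
position: [0.4698, 0.2499, 0.074]
orientation: [180.0, -0.1, 73.3]
ft_force: [0.6, 0.0, 1.0]
gripper_width: 1.003
gripper_force: 0.0
```

Call:
carry_out --slide '[[0,0,0],[0,0,0],[0,0,0],[0,0,0],[0,0,0]]' --twist '[[0,0,0],[0,0,0],[0,0,0],[0,0,0],[0,0,0]]' --jaw '[0.2,0.2,0.2,0.2,0.2]' --newtons 10

```text
time_s: 9.35
position: [0.4694, 0.2493, 0.074]
orientation: [180.0, -0.0, 73.3]
ft_force: [0.6, -0.3, 0.4]
gripper_width: 0.593
gripper_force: 0.0
```

Call:
carry_out --slide '[[0,0,0],[0,0,0],[0,0,0]]' --twist '[[0,0,0],[0,0,0],[0,0,0]]' --jaw '[0.6,0.6,0.6]'

```text
time_s: 9.65
position: [0.4693, 0.2493, 0.0738]
orientation: [180.0, -0.0, 73.3]
ft_force: [0.0, 0.2, 1.5]
gripper_width: 0.505
gripper_force: 9.9
```

Call:
carry_out --slide '[[0,0,2],[0,0,4],[0,0,4],[0,-1,3],[1,-4,0]]' --twist '[[0,0,0],[0,0,0],[0,0,0],[0,0,5],[0,0,6]]' --jaw '[0.6,0.6,0.6,0.6,0.6]'

```text
time_s: 10.15
position: [0.4812, 0.2021, 0.2081]
orientation: [179.5, -0.3, 84.7]
ft_force: [1.2, 0.1, -2.0]
gripper_width: 0.503
gripper_force: 10.0
```

Call:
carry_out --slide '[[1.3,-4,0],[1.3,-4,0],[1.3,-4,0],[1.0,-4,0],[0.9,-2.2,0]]' --twist '[[0,0,6],[0,0,6],[0,0,6],[0,0,0],[0,0,0]]' --jaw '[0.6,0.6,0.6,0.6,0.6]'

```text
time_s: 10.65
position: [0.5371, 0.0144, 0.2032]
orientation: [-179.9, 0.0, 102.1]
ft_force: [0.6, 1.0, -1.5]
gripper_width: 0.503
gripper_force: 10.0
```

Call:
carry_out --slide '[[0,0,0],[0,0,0]]' --twist '[[0,0,0],[0,0,0]]' --jaw '[0.6,0.6]'

```text
time_s: 10.85
position: [0.5368, 0.0171, 0.2031]
orientation: [-179.9, -0.1, 102.2]
ft_force: [0.2, 1.2, -1.8]
gripper_width: 0.503
gripper_force: 10.0
```

```bash
python3 - <<'E'
from bench import r
from h import *
s=r.read_state(); print(s["time_s"],s["position"],s["orientation"],s["gripper_width"])
f=r.grab_frame("wrist"); cv2.imwrite("pics/w5.png",f["pixels"][:,:,::-1])
E
```

```text
10.85 [0.53679605 0.01714843 0.20314095] [-1.79929113e+02 -5.34839197e-02  1.02182862e+02] 0.5032218152657328
```

View pics/w5.png

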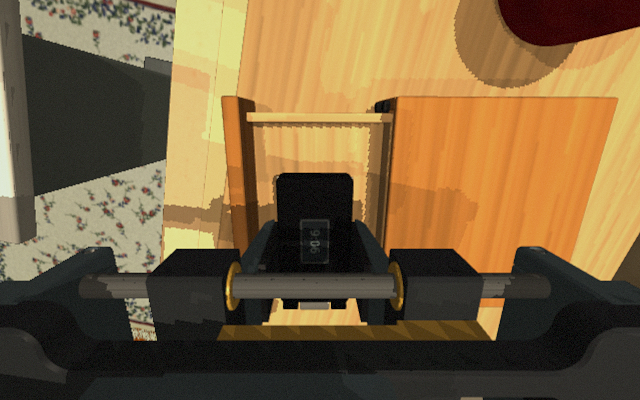

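The phone is held level and centred over the open drawer, between the front at column ~250 and the carcass at ~390. I'm lowering it.

Call:
carry_out --slide '[[0,0,-3.5],[0,0,-3],[0,0,-2],[0,0,-1.1],[0,0,0]]' --twist '[[0,0,0],[0,0,0],[0,0,0],[0,0,0],[0,0,0]]' --jaw '[0.6,0.6,0.6,0.6,0.6]'

```text
time_s: 11.4
position: [0.5361, 0.0182, 0.1064]
orientation: [-179.8, -0.0, 102.3]
ft_force: [-0.1, -0.2, -1.8]
gripper_width: 0.499
gripper_force: 10.0
```

Call:
carry_out --slide '[[0,0,-0.15],[0,0,-0.15],[0,0,-0.15],[0,0,-0.1],[0,0,0]]' --twist '[[0,0,0],[0,0,0],[0,0,0],[0,0,0],[0,0,0]]' --jaw '[0.6,0.6,0.6,0.6,0.6]'

```text
time_s: 11.9
position: [0.5373, 0.0172, 0.1024]
orientation: [180.0, 0.0, 102.3]
ft_force: [-0.2, -0.8, -2.2]
gripper_width: 0.501
gripper_force: 10.0
```

Call:
carry_out --slide '[[0,0,-0.1],[0,0,-0.1],[0,0,-0.1],[0,0,-0.1],[0,0,0]]' --twist '[[0,0,0],[0,0,0],[0,0,0],[0,0,0],[0,0,0]]' --jaw '[0.6,0.6,0.6,0.6,0.6]'

```text
time_s: 12.4
position: [0.5371, 0.0172, 0.098]
orientation: [-180.0, -0.0, 102.3]
ft_force: [-0.5, 0.3, -2.2]
gripper_width: 0.503
gripper_force: 10.0
```

Call:
carry_out --slide '[[0,0,-0.08],[0,0,-0.08],[0,0,0]]' --twist '[[0,0,0],[0,0,0],[0,0,0]]' --jaw '[0.6,0.6,0.6]'

```text
time_s: 12.7
position: [0.5372, 0.0172, 0.0977]
orientation: [180.0, 0.0, 102.3]
ft_force: [-2.6, -0.1, 6.6]
gripper_width: 0.506
gripper_force: 10.0
```

Force has risen, so the phone is on the floor. I'll ease off, release and lift.

Call:
carry_out --slide '[[0,0,0.1],[0,0,0],[0,0,0],[0,0,0],[0,0,0]]' --twist '[[0,0,0],[0,0,0],[0,0,0],[0,0,0],[0,0,0]]' --jaw '[0.6,-0.4,-0.4,-0.4,-0.4]'

```text
time_s: 13.2
position: [0.5373, 0.0173, 0.0975]
orientation: [-180.0, -0.0, 102.3]
ft_force: [-0.0, -0.1, 0.1]
gripper_width: 0.704
gripper_force: 0.0
```

Call:
carry_out --slide '[[0,0,1],[0,0,2],[0,0,4],[0,0,4],[0,0,0]]' --twist '[[0,0,0],[0,0,0],[0,0,0],[0,0,0],[0,0,0]]' --jaw '[-0.4,-0.4,-0.4,-0.4,-0.4]'

```text
time_s: 13.7
position: [0.5407, 0.0173, 0.2141]
orientation: [179.3, 0.1, 102.3]
ft_force: [0.8, 0.8, 0.7]
gripper_width: 0.701
gripper_force: 0.0
```

```bash
python3 - <<'E'
from bench import r
from h import *
s=r.read_state(); print(s["time_s"],s["position"],s["orientation"],s["gripper_width"])
f=r.grab_frame("wrist"); cv2.imwrite("pics/w6.png",f["pixels"][:,:,::-1])
E
```

```text
13.7 [0.5406558  0.01733194 0.21408464] [1.79274843e+02 1.44522143e-01 1.02261662e+02] 0.7005839720009964
```

View pics/w6.png

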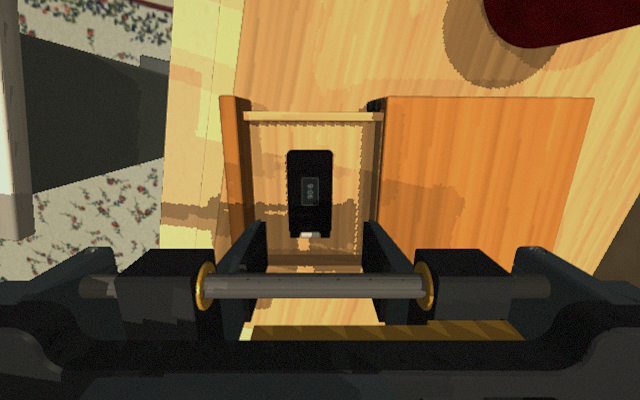

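The phone lies flat and centred in the drawer, around (310,193). Now I go round in front to close it.

Call:
carry_out --slide '[[-4.4,-0.87,0],[-4.4,-0.87,0],[-4.4,-0.87,0],[0,0,-3],[0,0,-3]]' --twist '[[0,0,0],[0,0,0],[0,0,0],[0,0,0],[0,0,0]]' --jaw '[1,1,1,1,1]'

```text
time_s: 14.25
position: [0.404, -0.009, 0.1473]
orientation: [179.9, 0.0, 102.2]
ft_force: [1.8, -0.5, 0.3]
gripper_width: 0.293
gripper_force: 0.0
```

Call:
carry_out --slide '[[0,0,-3],[0,0,-1],[0,0,0],[0,0,0],[0,0,0]]' --twist '[[0,0,0],[0,0,0],[0,0,0],[0,0,0],[0,0,0]]' --jaw '[1,1,1,1,1]'

```text
time_s: 14.75
position: [0.4063, -0.0089, 0.1086]
orientation: [179.9, 0.0, 102.3]
ft_force: [0.0, 0.7, -0.3]
gripper_width: 0.006
gripper_force: 0.0
```

Call:
carry_out --slide '[[1.2,0.25,-0.8],[1.2,0.25,0],[0.8,0.17,0],[0.3,0.064,0],[0.2,0.043,0]]' --twist '[[0,0,0],[0,0,0],[0,0,0],[0,0,0],[0,0,0]]' --jaw '[1,1,1,1,1]'

```text
time_s: 15.25
position: [0.4427, -0.0009, 0.0995]
orientation: [-180.0, -0.0, 102.3]
ft_force: [0.0, 0.4, 0.0]
gripper_width: 0.006
gripper_force: 0.0
```

Call:
carry_out --slide '[[0.2,0.043,0],[0.2,0.043,0],[0.2,0.043,0],[0.2,0.043,0],[0.2,0.043,0]]' --twist '[[0,0,0],[0,0,0],[0,0,0],[0,0,0],[0,0,0]]' --jaw '[1,1,1,1,1]'

```text
time_s: 15.75
position: [0.4516, 0.001, 0.0995]
orientation: [-179.9, -0.0, 102.3]
ft_force: [-2.1, -1.2, 1.7]
gripper_width: 0.004
gripper_force: 2.0
```

Call:
carry_out --slide '[[0.3,0.064,0],[0.4,0.085,0],[0.4,0.085,0],[0.4,0.085,0],[0.4,0.085,0]]' --twist '[[0,0,0],[0,0,0],[0,0,0],[0,0,0],[0,0,0]]' --jaw '[1,1,1,1,1]'

```text
time_s: 16.25
position: [0.4708, 0.0051, 0.0995]
orientation: [-179.9, -0.0, 102.3]
ft_force: [-4.3, -2.0, 3.5]
gripper_width: 0.005
gripper_force: 2.6
```

Call:
carry_out --slide '[[0.4,0.085,0],[0.4,0.085,0],[0.4,0.085,0],[0.4,0.085,0],[0.4,0.085,0]]' --twist '[[0,0,0],[0,0,0],[0,0,0],[0,0,0],[0,0,0]]' --jaw '[1,1,1,1,1]'

```text
time_s: 16.75
position: [0.4908, 0.0093, 0.0995]
orientation: [-179.9, -0.0, 102.3]
ft_force: [-5.3, -1.5, 3.6]
gripper_width: 0.002
gripper_force: 2.7
```

Call:
carry_out --slide '[[0.4,0.085,0],[0.4,0.085,0],[0.4,0.085,0],[0.4,0.085,0],[0.4,0.085,0]]' --twist '[[0,0,0],[0,0,0],[0,0,0],[0,0,0],[0,0,0]]' --jaw '[1,1,1,1,1]'

```text
time_s: 17.25
position: [0.5108, 0.0135, 0.0995]
orientation: [-179.9, -0.0, 102.3]
ft_force: [-4.8, -1.9, 3.0]
gripper_width: 0.01
gripper_force: 2.8
```

Call:
carry_out --slide '[[0.4,0.085,0],[0.4,0.085,0],[0.4,0.085,0],[0.4,0.085,0],[0.4,0.085,0]]' --twist '[[0,0,0],[0,0,0],[0,0,0],[0,0,0],[0,0,0]]' --jaw '[1,1,1,1,1]'

```text
time_s: 17.75
position: [0.5307, 0.0177, 0.0995]
orientation: [-179.9, -0.0, 102.3]
ft_force: [-5.6, -1.6, 2.6]
gripper_width: 0.004
gripper_force: 2.9
```

Call:
carry_out --slide '[[0.4,0.085,0],[0.4,0.085,0],[0.4,0.085,0],[0.4,0.085,0],[0.2,0.042,0]]' --twist '[[0,0,0],[0,0,0],[0,0,0],[0,0,0],[0,0,0]]' --jaw '[1,1,1,1,1]'

```text
time_s: 18.25
position: [0.549, 0.0216, 0.0995]
orientation: [-179.9, 0.0, 102.3]
ft_force: [-4.8, -2.4, 3.2]
gripper_width: 0.004
gripper_force: 2.7
```

Call:
carry_out --slide '[[0.08,0.017,0],[0.08,0.017,0],[0.08,0.017,0]]' --twist '[[0,0,0],[0,0,0],[0,0,0]]' --jaw '[1,1,1]'

```text
time_s: 18.55
position: [0.5514, 0.0221, 0.0995]
orientation: [-180.0, 0.0, 102.3]
ft_force: [-5.2, -2.0, 1.7]
gripper_width: 0.007
gripper_force: 2.5
```

Call:
carry_out --slide '[[0.05,0.011,0],[0.05,0.011,0],[0.05,0.011,0]]' --twist '[[0,0,0],[0,0,0],[0,0,0]]' --jaw '[1,1,1]'

```text
time_s: 18.85
position: [0.553, 0.0224, 0.0995]
orientation: [-180.0, 0.0, 102.3]
ft_force: [-4.9, -2.1, 1.8]
gripper_width: 0.008
gripper_force: 2.5
```

Call:
carry_out --slide '[[0.05,0.011,0],[0.05,0.011,0],[0.05,0.011,0]]' --twist '[[0,0,0],[0,0,0],[0,0,0]]' --jaw '[1,1,1]'

```text
time_s: 19.15
position: [0.5544, 0.0227, 0.0995]
orientation: [-180.0, 0.0, 102.3]
ft_force: [-4.5, -2.8, 3.3]
gripper_width: 0.007
gripper_force: 2.8
```

Call:
carry_out --slide '[[0.05,0.011,0],[0.05,0.011,0],[0.05,0.011,0]]' --twist '[[0,0,0],[0,0,0],[0,0,0]]' --jaw '[1,1,1]'

```text
time_s: 19.45
position: [0.5555, 0.023, 0.0995]
orientation: [-179.9, 0.0, 102.3]
ft_force: [-5.7, -2.4, 2.4]
gripper_width: 0.006
gripper_force: 3.2
```

Call:
carry_out --slide '[[0.05,0.011,0],[0.05,0.011,0],[0,0,0]]' --twist '[[0,0,0],[0,0,0],[0,0,0]]' --jaw '[1,1,1]'

```text
time_s: 19.75
position: [0.5565, 0.0232, 0.0995]
orientation: [-179.9, 0.0, 102.3]
ft_force: [-5.6, -2.8, 3.0]
gripper_width: 0.001
gripper_force: 3.1
```

Call:
carry_out --slide '[[0.05,0.011,0],[0.05,0.011,0],[0,0,0]]' --twist '[[0,0,0],[0,0,0],[0,0,0]]' --jaw '[1,1,1]'

```text
time_s: 20.05
position: [0.5571, 0.0233, 0.0995]
orientation: [-179.9, 0.0, 102.3]
ft_force: [-6.7, -3.6, 3.8]
gripper_width: 0.005
gripper_force: 3.7
```

Call:
carry_out --slide '[[0.05,0.011,0],[0.05,0.011,0],[0,0,0]]' --twist '[[0,0,0],[0,0,0],[0,0,0]]' --jaw '[1,1,1]'

```text
time_s: 20.35
position: [0.5575, 0.0234, 0.0995]
orientation: [-179.8, 0.0, 102.3]
ft_force: [-8.2, -3.7, 5.3]
gripper_width: 0.006
gripper_force: 4.6
```

Call:
carry_out --slide '[[0.05,0.011,0],[0.03,0.006,0],[0,0,0]]' --twist '[[0,0,0],[0,0,0],[0,0,0]]' --jaw '[1,1,1]'

```text
time_s: 20.65
position: [0.5577, 0.0234, 0.0995]
orientation: [-179.7, 0.0, 102.3]
ft_force: [-9.8, -4.1, 6.7]
gripper_width: 0.004
gripper_force: 5.3
```

Call:
carry_out --slide '[[-0.5,-0.106,0],[-0.8,-0.17,0],[-2,-0.42,0],[-4,-0.85,0],[-4,-0.85,0]]' --twist '[[0,0,0],[0,0,0],[0,0,0],[0,0,0],[0,0,0]]' --jaw '[1,1,1,1,1]'

```text
time_s: 21.15
position: [0.4474, 0.0003, 0.0996]
orientation: [179.8, 0.0, 102.3]
ft_force: [0.3, -1.5, 0.7]
gripper_width: 0.006
gripper_force: 0.0
```

Call:
carry_out --slide '[[-3,-0.6,0],[0,0,4],[0,4,4],[0,4,4],[0,4,0]]' --twist '[[0,0,0],[0,0,0],[0,0,0],[0,0,0],[0,0,0]]' --jaw '[1,1,1,1,1]'

```text
time_s: 21.65
position: [0.4209, 0.1069, 0.2155]
orientation: [179.1, -0.1, 102.2]
ft_force: [0.3, -0.3, 0.2]
gripper_width: 0.006
gripper_force: 0.0
```

```bash
python3 - <<'E'
from bench import r
import cv2
s=r.read_state(); print(s["time_s"],s["position"],s["ft_force"])
f=r.grab_frame("scene"); cv2.imwrite("pics/s7.png",f["pixels"][:,:,::-1])
E
```

```text
21.65 [0.42089688 0.10685273 0.21553891] [ 0.26192186 -0.28174706  0.19330595]
```

View pics/s7.png

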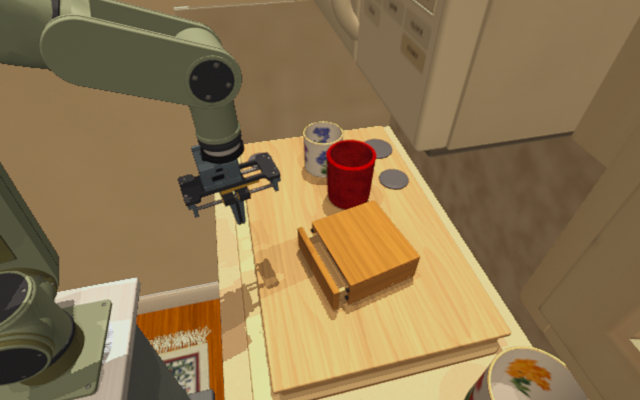

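The drawer front is back at its starting pixels, with its corners near (300,230) and (337,303). The hand is clear, and the jar and crock haven't moved.

```bash
python3 -c "
from bench import r
print(r.job_done())"
```

```text
the job is handed in; nothing more can be done
None
```

The phone was laid flat in the drawer and the drawer pressed shut until the catch held it. The hand is clear and the job is handed in; `job_done()` returned no verdict.

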